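# Load the plane iron and hold the sharpener at its third speed

### The job

Take the plane iron off the strop and slide it, cutting edge first, under the bridge of the sharpener's blade guide until it is fully home against the stops, then let go of it. Only then bring the sharpener's spring-return speed lever round by its red knob, past the first two notches to the third (three dots, not on to the fourth), and keep holding it there: the machine runs only while the lever is held, so finish while still holding it, the iron still home. Leave the other things on the bench where they are.

Things in the scene. Friction and masses are not known exactly. Their poses are not given: they have to be found in the camera images.
- iron: Plane iron: flat steel blade 190 long (x) x 50 wide (y) x 5 mm thick, 0.34 kg, a dark slot on its top, the round end of it away from the edge. Origin: centre of its underside; +x towards the cutting edge (top face; 9 mm bevel ground on the underside). Starts flat on the strop, overhanging it by 7 mm on both long sides, so it can be gripped across its width from above.
- iron_edge (a point): Point on the iron at the cutting edge: iron + 95 mm along x, at underside height.
- strop: Strop block fixed to the bench: wood with brown leather, 220 (x) x 36 (y) x 22 mm high, long axis along the iron lying on it. Origin: centre of its underside.
- sharpener: Blue bench sharpener, fixed: housing 260 (x) x 340 (y) mm, top 115 mm above the bench; stone wheel 200 x 40 mm standing out of its left (+y) half to 170 mm, blade guide before it, speed lever on its right half. Origin: centre of its underside; +x points from its front to its back: the way the iron is slid in.
- guide_stop (a point): Where the middle of the cutting edge ends when the iron is home: on the guide's centre line and bed level (155 mm above the bench), between two lugs that stop the corners of the edge just short of the wheel. Axes as the sharpener's. The home iron lies flat on bed and tongue and reaches back to 190 mm before this point (-x).
- guide_mouth (a point): Centre of the bed's front end, at bed level, 75 mm before guide_stop. Bed: aluminium, 80 wide. From here a tongue 30 mm wide, 8 thick, runs 50 mm on towards -x; beside it all is free 40 mm down to the housing top. Side fences 7.8 mm high stand 54 mm apart, flaring over the front 18 mm to about 68.
- bridge_top (a point): Top centre of the steel bridge over the fences, 18 mm above bed level, 21 mm before guide_stop. The bridge is 30 mm deep (x), 80 wide, its underside 7.8 mm above the bed, with an upturned lip reaching 10 mm farther to -x; two brass thumbscrews stand 14 mm above it.
- speed_lever (a joint): Speed lever about a vertical axis, rad, growing clockwise seen from above. A spring always drives it back to 0 (rest, red mark). Clicks at 0.35, 0.70, 1.05, 1.40 (one to four white dots on the housing) do not hold it; end stop 1.50. Pull-back at the knob: 5 N at rest, 8 N in the third notch; each click adds or takes 3 N on the way.
- lever_knob (a point): Red upright cylindrical knob at the lever's end, 22 mm diameter, 45 mm tall, 80 mm from the lever's axis. Origin: centre of its underside, 145 mm above the bench, on top of the lever arm (30 mm above the housing); z up; its -x axis points outward along the arm. It turns with the lever.
- lever: The whole lever: black round hub, steel arm, red knob; it turns with the joint. Origin on its vertical axis at housing top, z up; -x points along the arm to the knob.
- lever_pivot (a point): Fixed point on the lever's vertical axis at housing top (115 mm above the bench). The hub here is 34 mm wide and 36 mm high. At 0 the arm points 0.6 rad counterclockwise (from above) of the sharpener's -x direction; the third notch is 0.45 rad clockwise of it.
- bottle: Clear glass bottle, black cap, 66 mm diameter, 200 mm tall, upright; origin under its centre.
- pen_pot: Black pen pot, 68 mm diameter, 85 mm tall, with pens standing to about 180 mm; origin under its centre.
- ink_jar: Small amber ink jar, 48 mm diameter, 65 mm tall; origin under its centre.
- mallet: Carver's wooden mallet standing on its round head, 92 mm diameter, handle up to 245 mm; origin under its centre.
- gouge: Carving gouge lying flat: pale wooden handle 120 x 24 x 24 mm to -x, steel blade 110 mm to +x; origin at the joint of the two, on the bench.
- owl: Small pale wooden owl, 52 mm diameter, 75 mm tall; origin under its centre.
- compound_bar: Green bar of honing compound beside the strop, 100 x 40 x 30 mm; origin under its centre.
Mind the look-alikes: they are no part of the job. There is more than one size of the iron; the job needs the smaller.

How it is judged:
On the way, in this order (a step that is already met when the one before it is completed fails the run):
1. the iron is fully home in the guide and let go, the speed lever still at rest (x of iron_edge in the frame of guide_stop between -0.005 and 0.005 m and y of iron_edge in the frame of guide_stop between -0.005 and 0.005 m and z of iron_edge in the frame of guide_stop between -0.004 and 0.006 m and angle between the x axis of iron and the x axis of sharpener, either way round below 0.08 rad and angle between the z axis of iron and the z axis of sharpener, either way round below 0.06 rad and contact force between the fingers and iron below 0.1 N and value of joint speed_lever below 0.1 rad), for 0.2 s.
2. the speed lever is held in its third notch by the fingers, the iron home (x of iron_edge in the frame of guide_stop between -0.005 and 0.005 m and y of iron_edge in the frame of guide_stop between -0.005 and 0.005 m and z of iron_edge in the frame of guide_stop between -0.004 and 0.006 m and angle between the x axis of iron and the x axis of sharpener, either way round below 0.08 rad and angle between the z axis of iron and the z axis of sharpener, either way round below 0.06 rad and value of joint speed_lever between 0.93 and 1.17 rad and contact force between the fingers and lever above 2 N), for 0.3 s.
At the end, for the whole second after the job is handed in: Fingers hold the red knob (over 2 N), lever still, within 0.12 rad of the third notch; the iron, let go, lies home: edge within 5 mm of the stops and centre line, -4 to +6 mm from bed level, within 0.08 rad of the guide; bystanders within 30 mm of their places (all of step 2 and contact force between the fingers and iron below 0.1 N and linear speed of iron below 0.02 m/s and velocity of joint speed_lever between -0.1 and 0.1 rad/s and distance of each of bottle, pen_pot, ink_jar, mallet, gouge, owl, compound_bar from where it was at the start of the episode below 0.03 m); the arm keeps its last pose, push and grip.
It fails at once if the lever is run on towards the fourth notch (beyond 1.28 rad) (value of joint speed_lever above 1.28 rad).
It fails at once if the lever is moved out of rest (beyond 0.3 rad) before the iron is home and let go (value of joint speed_lever above 0.3 rad and not (x of iron_edge in the frame of guide_stop between -0.005 and 0.005 m and y of iron_edge in the frame of guide_stop between -0.005 and 0.005 m and z of iron_edge in the frame of guide_stop between -0.004 and 0.006 m and angle between the x axis of iron and the x axis of sharpener, either way round below 0.08 rad and angle between the z axis of iron and the z axis of sharpener, either way round below 0.06 rad and contact force between the fingers and iron below 0.1 N)).
It fails at once if a bystander is pushed more than 30 mm or knocked over (distance of any of bottle, pen_pot, ink_jar, mallet, gouge, owl, compound_bar from where it was at the start of the episode above 0.03 m or angle between any of bottle, pen_pot, ink_jar, mallet, gouge, owl, compound_bar's own z axis and vertical above 0.35 rad).
It also fails if it takes over 51 s, if anything falls off the work surface, if the arm or the gripper's body presses on something with over 40 N, if the wrist force passes 120 N, or if a joint passes its speed limit or range.

### The arm

A 6-joint arm with a two-finger parallel gripper is mounted at the origin on the work surface. World frame = base frame: x ahead of the robot, y to its left, z up, the work surface at z = 0. Lengths are in m, angles in rad, forces in N, time in s.
With the tool pointing down it reaches from about 0.35 to 0.8 m from the base axis. Payload 7.3 kg.
Tool frame: the origin (TCP) lies midway between the tips of the shut fingers; the grasp point (between the pads) lies arm.tcp_to_grasp behind it (arm.tcp_to_grasp is the distance from the TCP to the grasp point, in m); z points along the fingers, y is the line along which they close (so a half turn about z gives the same grasp; the last joint's range is limited). The gripper opens to 85 mm and grips with 20 to 120 N. Pads are 22 mm wide; open, the fingers measure 114 mm over their backs; the gripper's body (76 mm by 85 mm) begins 54 mm behind the grasp point. The pads swing forward as they close: fully open they stand 13 mm farther back than shut.
Start: joints at [1.12, 0.342, 1.524, -0, 1.275, -0.146], TCP at [0.158, 0.501, 0.231] pointing down, gripper open.
Joint ranges: [-2.53, 2.53], [-0.77, 2.02], [0.04, 2.7], [-1, 4.14], [0.28, 2.66], [-3.11, 3.11]. Speed limits (rad/s): [2.57, 2.57, 3.14, 3.14, 3.14, 3.14].

### API

Orientations are given as a unit quaternion [x, y, z, w].
In Python, from workcell import arm, eyes gives the robot as it stands.
- The arm moves only by the shell command python3 -m pendant 'ROWS' [FORCE]. ROWS is JSON, a list of rows, each an object with "gripper": the finger opening in mm, from 0 to 85.4; "travel": the shift along the tool's x, y, z in mm, a list of three; "yaw": the turn about the tool's z in degrees. A call has 1 to 10 rows; each row shifts and turns the commanded pose from where the row before left it, along the tool's axes as they then stand; what a row does not reach is not made up. A row lasts 1/12 s, in which the tool goes at most 41.7 mm and 7.16 degrees, less where a joint would pass 70% of its speed; a pose out of reach is approached as far as the arm can. A call with a gripper value outside its range is refused whole. The fingers move at their own pace and stop on an object; FORCE is the grip in N (left out, the last holds). Time passes only in rows, so rows that do not move let the fingers close. It gives the time, the measured TCP pose, the force, the opening and the grip force at its end, in the units of the state.
- arm.get_obs(): the state, without advancing time (a new reading comes with each control period).
- eyes.get_image(name): name is "scene" or "top"; returns the picture (480x640x3 uint8, red, green, blue); there is no depth.
- eyes.calibration(name): a dict with "K" (3x3 intrinsics, pixels), "rvec" (rotation vector, rad) and "tvec" (3), from world to camera coordinates, as OpenCV has them. Camera axes: x right, y down, z forward; pixel columns grow to the right and rows downward; lengths in m; the calibration is good to about 2 mm. A picture is of the moment at which its call begins. calibration takes no time and is no camera call.
- arm.close_job(): hands the job in; it is judged then, once.
The state is a dict: "clock": time; "q": joint angles; "qvel": joint speeds; "joint_efforts": joint torques, N m; "tool_pos": TCP position; "ee_rot": TCP orientation; "contact_force": force on the tool from outside, world axes, zero at the start; "torque": the same for the moment, N m; "grip_width": opening from 0.0 (shut) to 1.0 (fully open); "grip_force": force on a finger pad.
Only numpy, scipy, OpenCV 4.12 (cv2) and the standard library are available. Lean on these libraries where they do the work, as an engineer would, in place of code of your own. Each camera call takes 0.05 s, during which the arm holds its last target. There are 200 camera calls.

## Working session

There is one attempt and no reset: what is moved stays moved. The work goes in short steps, Python scripts to look and compute and a shell command to move; the robot and the scene stay as the last step left them, time stands still between calls to the robot, and variables do not carry over. Pictures are saved under pics/ and viewed, at most 10 in all, crops included, and the job is handed in when it is done.

```bash
ls; mkdir -p pics; python3 - <<'E'
from workcell import arm, eyes
import cv2
for n in ("scene","top"):
    im=eyes.get_image(n); cv2.imwrite(f"pics/{n}0.png",im[:,:,::-1])
    c=eyes.calibration(n); print(n,c)
o=arm.get_obs(); print(o); print(arm.tcp_to_grasp)
E
```

```text
pics
scene {'K': array([[567.44599331,   0.        , 325.48377456],
       [  0.        , 567.44599331, 238.2247777 ],
       [  0.        ,   0.        ,   1.        ]]), 'rvec': array([ 2.14741028,  1.10433991, -0.43972711]), 'tvec': array([-0.19936131, -0.21318824,  1.69302554])}
top {'K': array([[433.83592311,   0.        , 320.7037975 ],
       [  0.        , 433.83592311, 240.74106649],
       [  0.        ,   0.        ,   1.        ]]), 'rvec': array([ 2.14579076, -2.10728284,  0.16692923]), 'tvec': array([-0.07028563,  0.46105071,  1.22298362])}
{'clock': 0.1, 'q': array([ 1.12000006e+00,  3.42643666e-01,  1.52491047e+00, -4.88730557e-05,
        1.27539299e+00, -1.45991660e-01]), 'qvel': array([-8.88916607e-05, -1.50934071e-03, -3.78014647e-03,  1.56103861e-03,
       -3.87628525e-04, -4.27846763e-04]), 'joint_efforts': array([ 2.41007067e-03, -4.34436107e+01, -2.46492988e+01, -2.92190089e-05,
        4.53414992e-03,  4.19739081e-05]), 'tool_pos': array([0.15738973, 0.50048365, 0.23070417]), 'ee_rot': array([ 1.51805944e-01,  9.88410085e-01, -6.54181955e-04, -1.76757738e-04]), 'contact_force': array([ 0.46896378, -0.67477144, -0.52737025]), 'torque': array([-0.04234847,  0.00449629,  0.01742884]), 'grip_force': 0.0, 'grip_width': 1.0018867674725276}
0.0187
```

View pics/scene0.png

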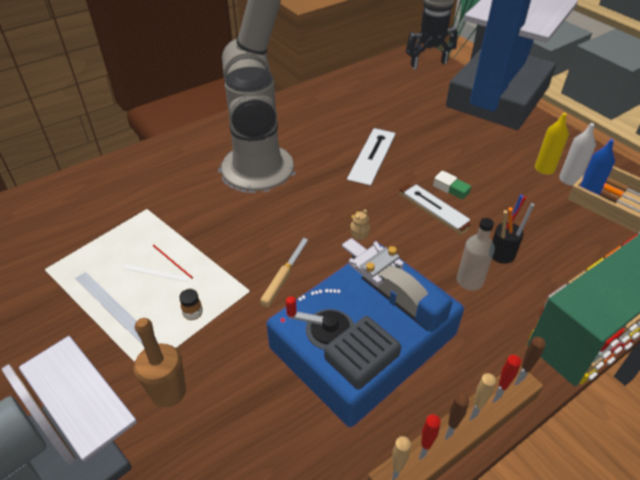

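View pics/top0.png

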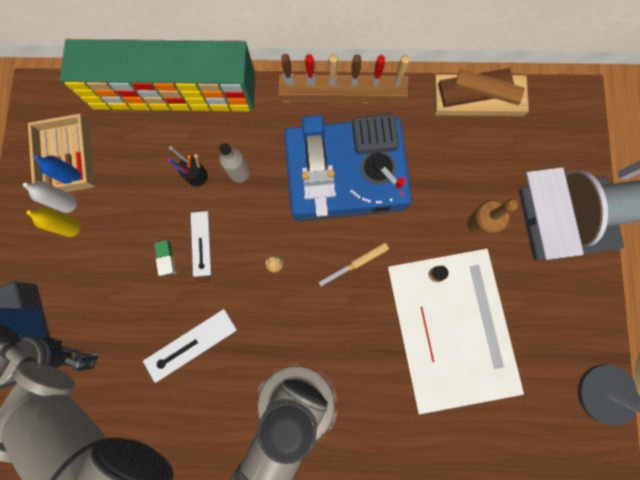

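Top view: two white irons. One is at (200,243), about 65 px ≈ 190 mm long, next to the green bar at (163,257). The other is at (190,345), about 97 px ≈ 265 mm, and is too long. The smaller one at (200,243) fits. I'll confirm it in an enlarged crop and measure it along with the sharpener.

```bash
cat > h.py <<'E'
import numpy as np, cv2
from workcell import arm, eyes
def cam(n):
    c=eyes.calibration(n); R=cv2.Rodrigues(c["rvec"])[0]; return c["K"],R,np.array(c["tvec"]).ravel()
def cast(n,uv,z):
    K,R,t=cam(n); uv=np.atleast_2d(uv).astype(float)
    d=(R.T@np.linalg.inv(K)@np.c_[uv,np.ones(len(uv))].T).T; C=-R.T@t
    return C+d*((z-C[2])/d[:,2])[:,None]
def proj(n,P):
    K,R,t=cam(n); return cv2.projectPoints(np.atleast_2d(P).astype(float),cv2.Rodrigues(R)[0],t,K,None)[0][:,0]
def blob(mask,box):
    m=np.zeros(mask.shape,np.uint8); x0,y0,x1,y1=box; m[y0:y1,x0:x1]=mask[y0:y1,x0:x1]
    c,_=cv2.findContours(m,cv2.RETR_EXTERNAL,cv2.CHAIN_APPROX_NONE); return max(c,key=cv2.contourArea)
def rect(n,cnt,z):
    """min-area rectangle of a contour cast onto the plane z: centre, long, short (m), axis angle of long side"""
    p=cast(n,cnt[:,0],z)[:,:2]; r=cv2.minAreaRect((p*1000).astype(np.float32)); b=cv2.boxPoints(r)/1000
    e=[b[1]-b[0],b[2]-b[1]]; e.sort(key=np.linalg.norm); a=np.arctan2(e[1][1],e[1][0])
    return b.mean(0),np.linalg.norm(e[1]),np.linalg.norm(e[0]),(a+np.pi/2)%np.pi-np.pi/2
E
cat > m1.py <<'E'
from h import *
t=cv2.imread("pics/top0.png"); s=cv2.imread("pics/scene0.png")
hs=cv2.cvtColor(t,cv2.COLOR_BGR2HSV)
print("iron top", rect("top",blob(((hs[...,2]>140)&(hs[...,1]<60)).astype(np.uint8),(180,200,225,290)),0.027))
hc=cv2.cvtColor(s,cv2.COLOR_BGR2HSV)
bl=(cv2.inRange(hs,(95,120,40),(125,255,255))>0).astype(np.uint8); c=blob(bl,(270,105,430,235))
print("blue", rect("top",cv2.convexHull(c),0.115))
red=lambda h:((cv2.inRange(h,(0,150,90),(8,255,255))|cv2.inRange(h,(172,150,90),(180,255,255)))>0).astype(np.uint8)
c=blob(red(hs),(385,165,425,205)); print("red top px",c[:,0].min(0),c[:,0].max(0))
c=blob(red(hc),(275,285,310,325)); print("red scene px",c[:,0].min(0),c[:,0].max(0))
a=cv2.resize(t[105:230,275:425],None,fx=4,fy=4,interpolation=cv2.INTER_CUBIC)
b=cv2.resize(t[200:290,145:220],None,fx=2.4,fy=2.4,interpolation=cv2.INTER_CUBIC)
o=np.zeros((500,800,3),np.uint8); o[:,:600]=a; o[:b.shape[0],610:610+b.shape[1]]=b
d=cv2.resize(s[175:235,395:475],None,fx=2.3,fy=2.3,interpolation=cv2.INTER_CUBIC); o[260:260+d.shape[0],610:610+d.shape[1]]=d
cv2.imwrite("pics/crop1.png",o)
E
python3 m1.py
```

```text
iron top (array([0.4512626, 0.2929843], dtype=float32), np.float32(0.19398348), np.float32(0.054801624), np.float32(0.106377006))
blue (array([ 0.6733947 , -0.13073559], dtype=float32), np.float32(0.33304438), np.float32(0.30088148), np.float32(-1.4512064))
red top px [396 178] [404 187]
red scene px [285 295] [295 315]
```

View pics/crop1.png

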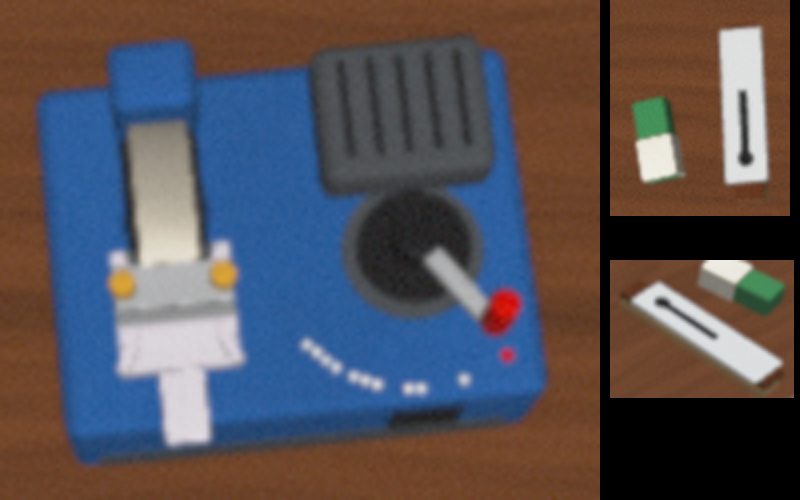

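The crop confirms the target: the small iron, top view (200,243), has its round slot end at the bottom (towards the robot), so its edge points to +x. The guide's tongue end is near (322,216) and the bed front near (320,197). The lever hub is at (378,167) and the red knob at (400,182). Next I'll work out the guide and lever poses.

```bash
cat > m2.py <<'E'
from h import *
f=lambda *p:np.array(p)/4+np.array([275,105])-0.375
ang=lambda a,b:np.arctan2(*(b-a)[[1,0]])
t=cv2.imread("pics/top0.png"); hs=cv2.cvtColor(t,cv2.COLOR_BGR2HSV)
# tongue mask rows -> centre line
m=((hs[...,2]>165)&(hs[...,1]<50)); c=[]
for v in range(200,214):
    u=np.where(m[v,305:340])[0]+305
    if len(u): c.append([u.mean(),v,len(u)])
c=np.array(c); P=cast("top",c[:,:2],.155); k=np.polyfit(P[:,0],P[:,1],1); print("tongue yaw",np.arctan(k[0]),"widths",c[:,2])
e=cast("top",[f(187,444)],.155)[0]; print("tongue end",e)
b=cast("top",f((120,376),(243,363)),.155); print("bed front",b,"w",np.linalg.norm(b[0]-b[1]),"mid",b.mean(0),"yaw",ang(b[1],b[0])-np.pi/2, "tongue L",np.linalg.norm(b.mean(0)-e))
s=cast("top",f((122,284),(223,273)),.187); print("screws",s.mean(0),"yaw",ang(s[1],s[0])-np.pi/2)
h=cast("top",f((40,95),(500,52),(545,388),(75,438)),.115); print("housing\n",h.round(4),"w",np.linalg.norm(h[0]-h[1]),"d",np.linalg.norm(h[1]-h[2]),np.linalg.norm(h[0]-h[3]),"yaws",ang(h[2],h[1]),ang(h[1],h[0])-np.pi/2,ang(h[3],h[0]),"ctr",h.mean(0))
hub=cast("top",[f(412,250)],.140)[0]; print("hub",hub)
# knob from two views: centre at z .1675
print("knob top",cast("top",[f(503,311)],.175), "scene",cast("scene",[[290,305]],.1675), "toptop", cast("top",[f(506,304)],.19))
sc=cv2.imread("pics/scene0.png"); print("iron edge proj scene",proj("scene",[[.451+.095*np.cos(.106),.293+.095*np.sin(.106),.027],[.451-.095*np.cos(.106),.293-.095*np.sin(.106),.027]]))
hc=cv2.cvtColor(sc,cv2.COLOR_BGR2HSV)
# blob of the iron in scene
from h import blob,rect
print("iron scene",rect("scene",blob(((hc[...,2]>150)&(hc[...,1]<60)).astype(np.uint8),(400,186,475,232)),.027))
d=cv2.inRange(t,(170,170,170),(255,255,255)); n,_,st,ce=cv2.connectedComponentsWithStats(d[185:206,348:396])
print("dots",[(x+np.array([348,185])).round(1) for x in ce[1:]])
E
python3 m2.py
```

```text
tongue yaw 0.08833918345325496 widths [12. 12. 12. 12. 12. 11. 11. 11. 11. 11. 12. 11. 11. 12.]
tongue end [ 0.51023119 -0.06415526  0.155     ]
bed front [[ 0.55622698 -0.01833992  0.155     ]
 [ 0.56653907 -0.10068014  0.155     ]] w 0.08298344493066556 mid [ 0.56138302 -0.05951003  0.155     ] yaw 0.12458896314619117 tongue L 0.0513623216353082
screws [ 0.61422743 -0.05298594  0.187     ] yaw 0.12825498289597115
housing
 [[ 0.7735  0.0464  0.115 ]
 [ 0.8107 -0.2822  0.115 ]
 [ 0.5632 -0.3104  0.115 ]
 [ 0.5225  0.0138  0.115 ]] w 0.33070219028461023 d 0.24910230537347677 0.25313129146011754 yaws 0.11335283367376 0.11284791323434562 0.12888696390128204 ctr [ 0.66749185 -0.13311466  0.115     ]
hub [ 0.65279304 -0.21591784  0.14      ]
knob top [[ 0.59915583 -0.27172929  0.175     ]] scene [[ 0.59788581 -0.2728227   0.1675    ]] toptop [[ 0.59919212 -0.27115039  0.19      ]]
iron edge proj scene [[464.53444776 223.46009522]
 [410.7216293  187.93058406]]
iron scene (array([0.45032752, 0.2906412 ], dtype=float32), np.float32(0.19243672), np.float32(0.054552566), np.float32(0.113146186))
dots [array([352.8, 192. ]), array([356. , 194.5]), array([358.5, 196. ]), array([363. , 198.5]), array([365.7, 199.3]), array([368.5, 200.5]), array([390.7, 199.3]), array([376.5, 201.5]), array([379.5, 201.5])]
```

Measurements agree: the iron is at (0.451, 0.292) with yaw 0.11. The guide stop is at about (0.635, −0.0505) with yaw about 0.115, and the knob is at (0.5985, −0.272). Moving over the iron now, gripping at iron x = −10 mm.

```bash
cat > go.py <<'E'
# usage: go.py x y z yawdeg(of tool y axis) -> shift still to go, tool axes mm, and turn in deg
import sys; from h import *; from scipy.spatial.transform import Rotation as Ro
o=arm.get_obs(); R=Ro.from_quat(o["ee_rot"]).as_matrix(); p=np.array(list(map(float,sys.argv[1:4])))
a=np.degrees(np.arctan2(R[1,1],R[0,1])); d=(float(sys.argv[4])-a+180)%360-180
print("t",round(o["clock"],2),"pos",o["tool_pos"].round(4),"y-axis deg",a.round(2),"yaw todo",round(-d,2),"tilt",np.degrees(np.arccos(-R[2,2])).round(2))
print("travel now-axes",(R.T@(p-o["tool_pos"])*1000).round(1),"F",o["contact_force"].round(1),"grip",round(o["grip_width"]*85.4,1),round(o["grip_force"],1),"q",o["q"].round(2))
E
python3 -m pendant '[{"gripper":85,"travel":[0,0,0],"yaw":-6},{"gripper":85,"travel":[0,0,0],"yaw":-6},{"gripper":85,"travel":[0,0,0],"yaw":-6},{"gripper":85,"travel":[0,0,0],"yaw":-6}]' 40
python3 -m pendant '[{"gripper":85,"travel":[-26,-24,0],"yaw":0},{"gripper":85,"travel":[-26,-24,0],"yaw":0},{"gripper":85,"travel":[-26,-24,0],"yaw":0},{"gripper":85,"travel":[-26,-24,0],"yaw":0},{"gripper":85,"travel":[-26,-24,0],"yaw":0},{"gripper":85,"travel":[-26,-24,0],"yaw":0},{"gripper":85,"travel":[-26,-24,0],"yaw":0},{"gripper":85,"travel":[-26,-24,0],"yaw":0},{"gripper":85,"travel":[-26,-24,0],"yaw":0},{"gripper":85,"travel":[-26,-24,0],"yaw":0}]'
python3 go.py 0.441 0.291 0.010 96.3
```

```text
clock: 0.43
tool_pos: [0.1574, 0.5006, 0.2309]
ee_rot: [-0.06, 0.998, -0.0, -0.0]
contact_force: [-0.0, 0.1, -0.3]
grip_width: 0.997
grip_force: 0.0
clock: 1.27
tool_pos: [0.4442, 0.2906, 0.231]
ee_rot: [-0.057, 0.998, -0.0, -0.0]
contact_force: [0.1, 1.7, 0.2]
grip_width: 0.995
grip_force: 0.0
t 1.27 pos [0.4442 0.2906 0.231 ] y-axis deg 96.53 yaw todo 0.23 tilt 0.04
travel now-axes [  3.    0.8 221. ] F [0.1 1.7 0.2] grip 85.0 0.0 q [ 0.43  0.35  1.51  0.    1.28 -1.25]
```

```bash
python3 -m pendant '[{"gripper":72,"travel":[1.5,0.4,25],"yaw":0},{"gripper":72,"travel":[1.5,0.4,25],"yaw":0.2},{"gripper":72,"travel":[0,0,25],"yaw":0},{"gripper":72,"travel":[0,0,25],"yaw":0},{"gripper":72,"travel":[0,0,25],"yaw":0},{"gripper":72,"travel":[0,0,25],"yaw":0},{"gripper":72,"travel":[0,0,20],"yaw":0},{"gripper":72,"travel":[0,0,16],"yaw":0},{"gripper":72,"travel":[0,0,10],"yaw":0},{"gripper":72,"travel":[0,0,0],"yaw":0}]'
python3 go.py 0.441 0.291 0.005 96.3
python3 - <<'E'
from h import *
im=eyes.get_image("scene")[:,:,::-1]; cv2.imwrite("pics/scene1.png",cv2.resize(im[130:260,350:510],None,fx=4,fy=4,interpolation=cv2.INTER_CUBIC))
E
```

```text
clock: 2.1
tool_pos: [0.4387, 0.2918, 0.0332]
ee_rot: [-0.055, 0.998, -0.001, -0.002]
contact_force: [-0.8, -0.8, 0.4]
grip_width: 0.84
grip_force: 0.0
t 2.1 pos [0.4387 0.2918 0.0332] y-axis deg 96.34 yaw todo 0.04 tilt 0.25
travel now-axes [-2.3 -1.  28.1] F [-0.8 -0.8  0.4] grip 71.8 0.0 q [ 0.44  0.59  1.75  0.    0.81 -1.24]
```

View pics/scene1.png

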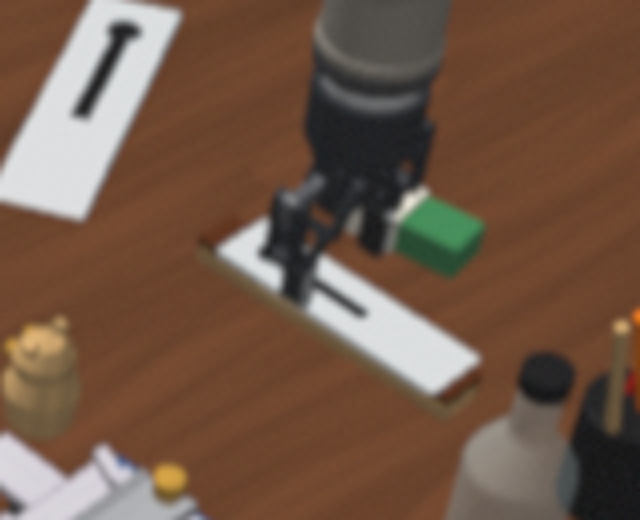

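The crop shows the open fingers straddling the iron near its middle (about (437,206) in the full frame), clear of the green bar. Going down and closing.

```bash
python3 -m pendant '[{"gripper":72,"travel":[-2,-1,14],"yaw":0},{"gripper":72,"travel":[0,0,14],"yaw":0},{"gripper":72,"travel":[0,0,0],"yaw":0},{"gripper":40,"travel":[0,0,0],"yaw":0},{"gripper":40,"travel":[0,0,0],"yaw":0},{"gripper":40,"travel":[0,0,0],"yaw":0},{"gripper":40,"travel":[0,0,0],"yaw":0},{"gripper":40,"travel":[0,0,0],"yaw":0}]' 70
python3 go.py 0.441 0.291 0.005 96.3
python3 -m pendant '[{"gripper":40,"travel":[0,0,0],"yaw":0},{"gripper":40,"travel":[0,0,-10],"yaw":0},{"gripper":40,"travel":[0,0,-20],"yaw":0},{"gripper":40,"travel":[0,0,-25],"yaw":0},{"gripper":40,"travel":[0,0,-25],"yaw":0},{"gripper":40,"travel":[0,0,-25],"yaw":0},{"gripper":40,"travel":[0,0,-25],"yaw":0},{"gripper":40,"travel":[0,0,-25],"yaw":0},{"gripper":40,"travel":[0,0,-15],"yaw":0},{"gripper":40,"travel":[0,0,0],"yaw":0}]'
python3 go.py 0.441 0.291 0.2 96.3
```

```text
clock: 2.82
tool_pos: [0.4429, 0.2922, 0.009]
ee_rot: [-0.055, 0.998, 0.001, 0.001]
contact_force: [-1.2, 0.0, 7.2]
grip_width: 0.561
grip_force: 71.7
t 2.82 pos [0.4429 0.2922 0.009 ] y-axis deg 96.34 yaw todo 0.04 tilt 0.15
travel now-axes [ 2. -1.  4.] F [-1.2  0.   7.2] grip 47.9 71.7 q [ 0.44  0.63  1.76  0.    0.75 -1.24]
clock: 3.65
tool_pos: [0.4437, 0.2925, 0.1817]
ee_rot: [-0.055, 0.998, 0.001, 0.004]
contact_force: [0.5, 0.9, -2.1]
grip_width: 0.559
grip_force: 73.1
t 3.65 pos [0.4437 0.2925 0.1817] y-axis deg 96.35 yaw todo 0.05 tilt 0.43
travel now-axes [  2.7  -1.1 -18.3] F [ 0.5  0.9 -2.1] grip 47.7 73.1 q [ 0.44  0.39  1.59  0.    1.15 -1.24]
```

```bash
python3 -m pendant '[{"gripper":40,"travel":[4,-16,0],"yaw":0},{"gripper":40,"travel":[8,-36,0],"yaw":0},{"gripper":40,"travel":[8,-36,0],"yaw":0},{"gripper":40,"travel":[8,-36,0],"yaw":0},{"gripper":40,"travel":[8,-36,0],"yaw":0},{"gripper":40,"travel":[8,-36,0],"yaw":0},{"gripper":40,"travel":[8,-36,0],"yaw":0},{"gripper":40,"travel":[8,-36,0],"yaw":0},{"gripper":40,"travel":[8,-36,0],"yaw":0},{"gripper":40,"travel":[8,-36,0],"yaw":0}]' >/dev/null
python3 -m pendant '[{"gripper":40,"travel":[4,-16,0],"yaw":0},{"gripper":40,"travel":[2,-7,0],"yaw":0},{"gripper":40,"travel":[0,0,0],"yaw":0},{"gripper":40,"travel":[0,0,0],"yaw":0}]'
python3 go.py 0.403 -0.077 0.152 96.6
python3 - <<'E'
from h import *
s=eyes.get_image("scene")[:,:,::-1]; t=eyes.get_image("top")[:,:,::-1]
cv2.imwrite("pics/s2.png",s); cv2.imwrite("pics/t2.png",t)
o=np.hstack([cv2.resize(s[160:300,270:410],(400,400),interpolation=cv2.INTER_CUBIC),cv2.resize(t[150:290,250:390],(400,400),interpolation=cv2.INTER_CUBIC)])
cv2.imwrite("pics/both2.png",o)
E
```

```text
clock: 4.82
tool_pos: [0.4003, -0.0775, 0.1769]
ee_rot: [-0.055, 0.998, 0.001, -0.0]
contact_force: [-0.4, -0.4, -3.3]
grip_width: 0.562
grip_force: 73.3
t 4.82 pos [ 0.4003 -0.0775  0.1769] y-axis deg 96.29 yaw todo -0.31 tilt 0.08
travel now-axes [-2.7  0.2 24.9] F [-0.4 -0.4 -3.3] grip 48.0 73.3 q [-0.38  0.19  1.9   0.    1.05 -2.06]
```

View pics/both2.png

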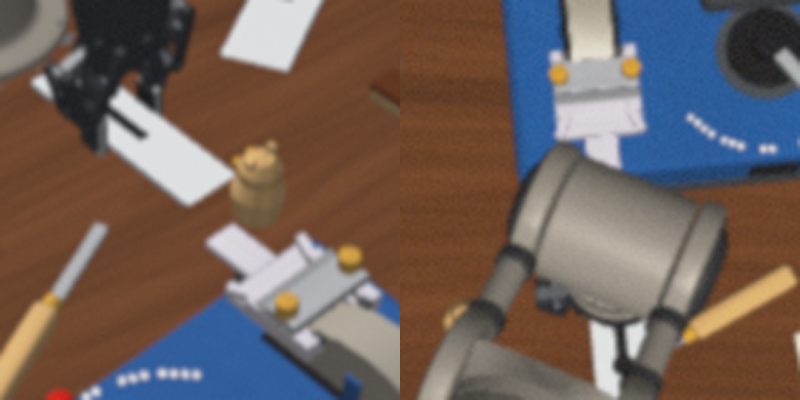

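Left half (scene): the iron is held level, with its edge corners at about (352,222) and (336,232) in the full frame, just short of the tongue. Right half (top): the arm hides the front of the iron. Next I'll check the iron's height and offset against the prediction.

```bash
cat > m3.py <<'E'
from h import *
s=cv2.imread("pics/s2.png"); hc=cv2.cvtColor(s,cv2.COLOR_BGR2HSV)
p=np.array([.4003,-.0775]); a=np.radians(6.3); d=np.array([np.cos(a),np.sin(a)]); n=np.array([-d[1],d[0]])
C=lambda x,y,z:[*(p+d*(8.5e-3+x)+n*y),z]
print("pred corners",proj("scene",[C(.095,.025,.195),C(.095,-.025,.195),C(-.095,.025,.195),C(-.095,-.025,.195)]).round(1))
print("pred z+-10",proj("scene",[C(.095,.0,.185),C(.095,0,.195),C(.095,0,.205)]).round(1))
m=((hc[...,2]>150)&(hc[...,1]<60)).astype(np.uint8); c=blob(m,(305,180,358,236))
ap=cv2.approxPolyDP(c,2,True)[:,0]; print("seen",ap.tolist())
r=cv2.boxPoints(cv2.minAreaRect(c)); 
E
python3 m3.py
```

```text
pred corners [[353.  220.2]
 [336.4 230.9]
 [297.7 178.9]
 [281.3 188. ]]
pred z+-10 [[344.7 228.7]
 [344.8 225.5]
 [345.  222.2]]
seen [[309, 195], [321, 207], [318, 209], [308, 201], [308, 210], [333, 230], [337, 231], [352, 221], [312, 191]]
```

```bash
python3 - <<'E'
from h import *
print(proj("scene",[[.5102,-.0642,.155],[.6142,-.053,.187],[.635-.125*.9934,-.0505-.125*.1147,.155]]).round(1))
s=cv2.imread("pics/s2.png"); hc=cv2.cvtColor(s,cv2.COLOR_BGR2HSV)
m=((hc[...,2]>165)&(hc[...,1]<60)).astype(np.uint8); c=blob(m,(335,234,380,270)); print("tongue",cv2.approxPolyDP(c,1.5,True)[:,0].tolist())
y=cv2.inRange(hc,(15,130,100),(30,255,255)); n,_,st,ce=cv2.connectedComponentsWithStats(y[240:275,355:405]); print("screws",(ce[1:]+[355,240]).round(1),st[1:,4])
o=arm.get_obs();print(o["clock"])
E
```

```text
[[346.8 239.7]
 [381.6 255.9]
 [346.8 240. ]]
tongue [[343, 243], [345, 247], [357, 256], [354, 259], [350, 259], [350, 261], [355, 262], [358, 266], [366, 263], [368, 259], [377, 253], [376, 250], [379, 250], [379, 245], [374, 242], [374, 246], [367, 250], [352, 239]]
screws [[392.2 249.3]
 [369.7 266.4]] [64 46]
4.9167
```

```bash
python3 -m pendant '[{"gripper":40,"travel":[-12,0,6],"yaw":-0.3},{"gripper":40,"travel":[-12,0,6],"yaw":0},{"gripper":40,"travel":[-12,0,6],"yaw":0},{"gripper":40,"travel":[-12,0,6],"yaw":0},{"gripper":40,"travel":[0,0,0],"yaw":0},{"gripper":40,"travel":[0,0,0],"yaw":0}]'
python3 go.py 0.4477 -0.0721 0.1445 96.6
```

```text
clock: 5.42
tool_pos: [0.4483, -0.0714, 0.1528]
ee_rot: [-0.059, 0.998, 0.0, -0.001]
contact_force: [-0.9, -0.6, -2.2]
grip_width: 0.561
grip_force: 73.3
t 5.42 pos [ 0.4483 -0.0714  0.1528] y-axis deg 96.77 yaw todo 0.17 tilt 0.09
travel now-axes [ 0.6 -0.6  8.3] F [-0.9 -0.6 -2.2] grip 47.9 73.3 q [-0.33  0.3   1.83  0.    1.02 -2.02]
```

Lower in steps to feel for the tongue.

```bash
python3 -m pendant '[{"gripper":40,"travel":[0,-0.5,4],"yaw":0.2},{"gripper":40,"travel":[0,0,4],"yaw":0},{"gripper":40,"travel":[0,0,0],"yaw":0}]'
for i in 1 2; do python3 -m pendant '[{"gripper":40,"travel":[0,0,1],"yaw":0},{"gripper":40,"travel":[0,0,0],"yaw":0}]' | grep -E "tool_pos|contact"; done
python3 go.py 0.4477 -0.0721 0.1445 96.6
```

```text
clock: 5.67
tool_pos: [0.4476, -0.0728, 0.1447]
ee_rot: [-0.056, 0.998, 0.0, -0.001]
contact_force: [0.7, 0.4, -2.7]
grip_width: 0.56
grip_force: 73.3
tool_pos: [0.4483, -0.0732, 0.1443]
contact_force: [0.2, 0.5, -3.4]
tool_pos: [0.4484, -0.0733, 0.1433]
contact_force: [-1.0, 0.0, -3.4]
t 6.0 pos [ 0.4484 -0.0733  0.1433] y-axis deg 96.43 yaw todo -0.17 tilt 0.01
travel now-axes [ 0.6  1.2 -1.2] F [-1.   0.  -3.4] grip 47.7 73.3 q [-0.33  0.31  1.84  0.    0.99 -2.01]
```

```bash
for i in 1 2 3 4; do python3 -m pendant '[{"gripper":40,"travel":[0,0,1],"yaw":0},{"gripper":40,"travel":[0,0,0],"yaw":0}]' | grep -E "tool_pos|contact"; done
```

```text
tool_pos: [0.4485, -0.0732, 0.1422]
contact_force: [0.8, 0.1, -2.1]
tool_pos: [0.4486, -0.0732, 0.1413]
contact_force: [-0.6, 0.4, -1.4]
tool_pos: [0.4486, -0.0732, 0.1404]
contact_force: [-1.4, -0.3, 0.4]
tool_pos: [0.4486, -0.0732, 0.1394]
contact_force: [-2.2, -0.6, 1.9]
```

Contact starts at TCP z ≈ 0.1415. I'll raise about 2 mm and slide in.

```bash
python3 -m pendant '[{"gripper":40,"travel":[0,1,-2.5],"yaw":-0.1},{"gripper":40,"travel":[-6,0,0],"yaw":0},{"gripper":40,"travel":[-6,0,0],"yaw":0},{"gripper":40,"travel":[-6,0,0],"yaw":0},{"gripper":40,"travel":[-6,0,0],"yaw":0},{"gripper":40,"travel":[0,0,0],"yaw":0}]' | grep -E "tool_pos|contact"
python3 -m pendant '[{"gripper":40,"travel":[-5,0,0],"yaw":0},{"gripper":40,"travel":[-5,0,0],"yaw":0},{"gripper":40,"travel":[-5,0,0],"yaw":0},{"gripper":40,"travel":[0,0,0],"yaw":0}]' | grep -E "tool_pos|contact"
python3 go.py 0.5322 -0.0624 0.1425 96.6
```

```text
tool_pos: [0.4738, -0.0694, 0.1418]
contact_force: [0.1, -1.0, -1.6]
tool_pos: [0.4884, -0.0677, 0.1419]
contact_force: [1.0, 0.1, -0.6]
t 7.5 pos [ 0.4884 -0.0677  0.1419] y-axis deg 96.54 yaw todo -0.06 tilt 0.09
travel now-axes [-44.1   0.3  -0.5] F [ 1.   0.1 -0.6] grip 47.6 73.5 q [-0.29  0.38  1.74  0.    1.02 -1.98]
```

```bash
for i in 1 2 3; do python3 -m pendant '[{"gripper":40,"travel":[-5,0,0],"yaw":0},{"gripper":40,"travel":[-5,0,0],"yaw":0},{"gripper":40,"travel":[0,0,0],"yaw":0}]' | grep -E "tool_pos|contact"; done
python3 go.py 0.5322 -0.0624 0.1425 96.6
```

```text
tool_pos: [0.4982, -0.0666, 0.142]
contact_force: [0.2, 0.2, 0.1]
tool_pos: [0.5081, -0.0654, 0.142]
contact_force: [-0.4, 0.4, 1.9]
tool_pos: [0.5176, -0.0643, 0.142]
contact_force: [-1.9, -0.3, 4.6]
t 8.25 pos [ 0.5176 -0.0643  0.142 ] y-axis deg 96.54 yaw todo -0.06 tilt 0.03
travel now-axes [-14.8   0.2  -0.5] F [-1.9 -0.3  4.6] grip 47.8 74.0 q [-0.27  0.43  1.66  0.    1.05 -1.96]
```

```bash
for i in 1 2 3 4; do python3 -m pendant '[{"gripper":40,"travel":[-2,0,0],"yaw":0},{"gripper":40,"travel":[-2,0,0],"yaw":0},{"gripper":40,"travel":[0,0,0],"yaw":0}]' | grep -E "tool_pos|contact"; done
```

```text
tool_pos: [0.5205, -0.0639, 0.142]
contact_force: [-5.2, -0.9, 6.3]
tool_pos: [0.5244, -0.0635, 0.142]
contact_force: [-5.8, -0.0, 5.2]
tool_pos: [0.5284, -0.063, 0.142]
contact_force: [-6.2, -1.0, 6.8]
tool_pos: [0.5324, -0.0625, 0.142]
contact_force: [-5.1, -1.0, 6.4]
```

```bash
for i in 1 2 3 4; do python3 -m pendant '[{"gripper":40,"travel":[-1.5,0,0],"yaw":0},{"gripper":40,"travel":[0,0,0],"yaw":0}]' | grep -E "tool_pos|contact"; done
python3 - <<'E'
from h import *
s=eyes.get_image("scene")[:,:,::-1]; cv2.imwrite("pics/s3.png",cv2.resize(s[170:320,290:450],None,fx=4,fy=4,interpolation=cv2.INTER_CUBIC))
E
```

```text
tool_pos: [0.5337, -0.0624, 0.142]
contact_force: [-5.8, -0.3, 6.8]
tool_pos: [0.5339, -0.0623, 0.142]
contact_force: [-11.2, -2.4, 10.5]
tool_pos: [0.534, -0.0623, 0.142]
contact_force: [-16.5, -1.5, 13.3]
tool_pos: [0.5341, -0.0623, 0.1419]
contact_force: [-22.1, -4.2, 17.1]
```

View pics/s3.png

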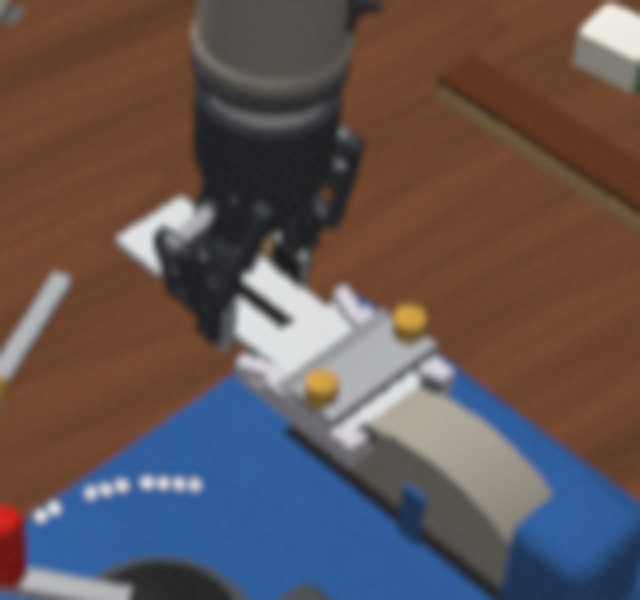

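The view shows the iron under the bridge, with a strip of it visible behind the bridge at the lugs. The force jumped at TCP x = 0.534, and 0.532 was predicted, so it is home. I'll relax the push, let go and lift.

```bash
python3 -m pendant '[{"gripper":40,"travel":[3,0,0],"yaw":0},{"gripper":40,"travel":[0,0,0],"yaw":0},{"gripper":60,"travel":[0,0,0],"yaw":0},{"gripper":75,"travel":[0,0,0],"yaw":0},{"gripper":75,"travel":[0,0,0],"yaw":0},{"gripper":75,"travel":[0,0,0],"yaw":0},{"gripper":75,"travel":[0,0,0],"yaw":0}]'
python3 -m pendant '[{"gripper":75,"travel":[0,0,0],"yaw":0},{"gripper":75,"travel":[0,0,-15],"yaw":0},{"gripper":75,"travel":[0,0,-25],"yaw":0},{"gripper":75,"travel":[0,0,-30],"yaw":0},{"gripper":75,"travel":[0,0,-30],"yaw":0},{"gripper":75,"travel":[0,0,0],"yaw":0}]'
python3 - <<'E'
from h import *
s=eyes.get_image("scene")[:,:,::-1]; t=eyes.get_image("top")[:,:,::-1]
cv2.imwrite("pics/s4.png",s); cv2.imwrite("pics/t4.png",t)
o=np.hstack([cv2.resize(s[190:310,300:420],(400,400),interpolation=cv2.INTER_CUBIC),cv2.resize(t[130:250,280:400],(400,400),interpolation=cv2.INTER_CUBIC)])
cv2.imwrite("pics/both4.png",o)
E
python3 go.py 0.5985 -0.272 0.155 0
```

```text
clock: 10.55
tool_pos: [0.5361, -0.0621, 0.1417]
ee_rot: [-0.057, 0.998, 0.0, 0.0]
contact_force: [-0.8, 0.2, 1.0]
grip_width: 0.878
grip_force: 0.0
clock: 11.05
tool_pos: [0.5385, -0.0628, 0.2479]
ee_rot: [-0.057, 0.998, -0.002, 0.005]
contact_force: [0.1, -0.1, 0.6]
grip_width: 0.877
grip_force: 0.0
t 11.15 pos [ 0.5364 -0.0623  0.2428] y-axis deg 96.54 yaw todo 96.54 tilt 0.17
travel now-axes [ -37.6 -215.4   88.1] F [-0.5  0.6 -1.8] grip 74.8 0.0 q [-0.26  0.36  1.47  0.    1.31 -1.94]
```

View pics/both4.png

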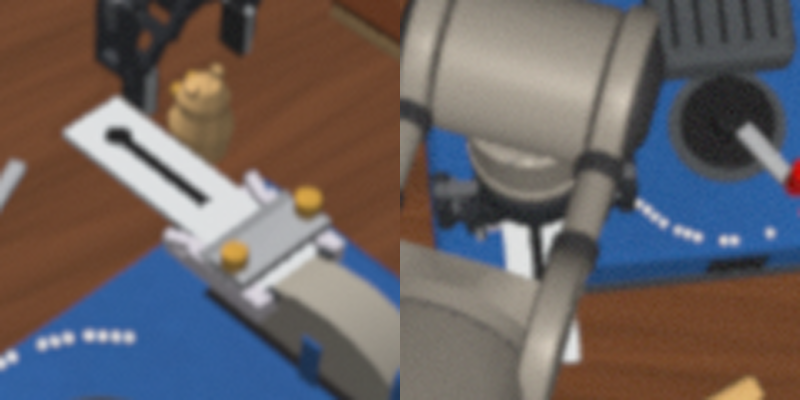

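The iron lies flat in the guide under the bridge, tail corners in the full scene frame at about (319,230) and (335,218). The fingers are clear. I'll check the tail numerically and turn the gripper for the knob, with the pads across the arm.

```bash
python3 -m pendant '[{"gripper":70,"travel":[0,0,0],"yaw":-6.9},{"gripper":70,"travel":[0,0,0],"yaw":-6.9},{"gripper":70,"travel":[0,0,0],"yaw":-6.9},{"gripper":70,"travel":[0,0,0],"yaw":-6.9},{"gripper":70,"travel":[0,0,0],"yaw":-6.9},{"gripper":70,"travel":[0,0,0],"yaw":0}]' >/dev/null
python3 go.py 0.5988 -0.272 0.158 131
python3 - <<'E'
from h import *
d=np.array([.9934,.1147]); n=np.array([-d[1],d[0]]); S=np.array([.635,-.0505])
P=[[*(S-.190*d+n*y),.160] for y in(.025,-.025)]
print("tail pred + guide bias (0.7,1.2):",(proj("scene",P)+[.7,1.2]).round(1))
t=cv2.imread("pics/t4.png"); f=lambda x,y:(280+x/3.333,130+y/3.333)
print("disc ctr",cast("top",[[378,166.8]],.117), "tail top view px pred",proj("top",P).round(1))
E
```

```text
t 11.65 pos [ 0.5351 -0.062   0.2401] y-axis deg 131.28 yaw todo 0.28 tilt 0.17
travel now-axes [  90.6 -200.    81.7] F [ 0.1 -0.4 -0.4] grip 70.1 0.0 q [-0.26  0.36  1.47  0.    1.31 -2.55]
tail pred + guide bias (0.7,1.2): [[335.9 219.4]
 [319.7 229.6]]
disc ctr [[ 0.66188916 -0.21969578  0.117     ]] tail top view px pred [[314.5 239.9]
 [333.5 238.1]]
```

Tail position matches the home pose, and the pivot is at (0.660, −0.2195). On to the knob.

```bash
python3 -m pendant '[{"gripper":70,"travel":[5.5,-12.5,0],"yaw":0},{"gripper":70,"travel":[11,-25,0],"yaw":0},{"gripper":70,"travel":[11,-25,0],"yaw":0},{"gripper":70,"travel":[11,-25,0],"yaw":0},{"gripper":70,"travel":[11,-25,0],"yaw":0},{"gripper":70,"travel":[11,-25,0],"yaw":0},{"gripper":70,"travel":[11,-25,0],"yaw":0},{"gripper":70,"travel":[11,-25,0],"yaw":0},{"gripper":70,"travel":[5.5,-12.5,0],"yaw":0},{"gripper":70,"travel":[0,0,0],"yaw":0}]' >/dev/null
python3 -m pendant '[{"gripper":70,"travel":[2,-11,0],"yaw":0},{"gripper":70,"travel":[0,0,0],"yaw":0},{"gripper":70,"travel":[0,0,0],"yaw":0}]'
python3 go.py 0.5988 -0.272 0.158 131
python3 - <<'E'
from h import *
s=eyes.get_image("scene")[:,:,::-1]
cv2.imwrite("pics/s5.png",cv2.resize(s[220:370,240:400],None,fx=4,fy=4,interpolation=cv2.INTER_CUBIC))
E
```

```text
clock: 12.73
tool_pos: [0.6062, -0.2803, 0.241]
ee_rot: [-0.35, 0.937, 0.001, -0.0]
contact_force: [0.6, 0.5, 0.1]
grip_width: 0.822
grip_force: 0.0
t 12.73 pos [ 0.6062 -0.2803  0.241 ] y-axis deg 130.92 yaw todo -0.08 tilt 0.08
travel now-axes [ 0.1 11.  83. ] F [0.6 0.5 0.1] grip 70.2 0.0 q [-0.55  0.61  1.06  0.    1.48 -2.83]
```

View pics/s5.png

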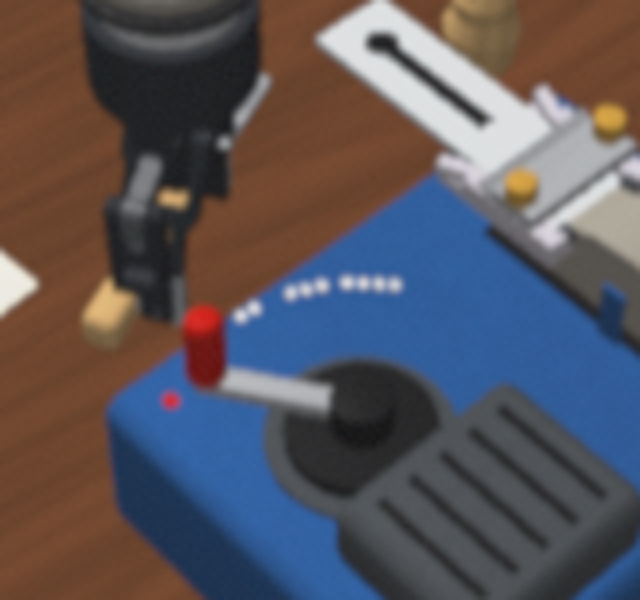

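The view shows the gripper above and behind the red knob (knob top at about (291,300) in the full frame), 11 mm off as computed. The iron is undisturbed. Correcting, going down and gripping.

```bash
python3 -m pendant '[{"gripper":70,"travel":[0,6,0],"yaw":0},{"gripper":70,"travel":[0,5,10],"yaw":0},{"gripper":70,"travel":[0,0,20],"yaw":0},{"gripper":70,"travel":[0,0,20],"yaw":0},{"gripper":70,"travel":[0,0,18],"yaw":0},{"gripper":70,"travel":[0,0,10],"yaw":0},{"gripper":70,"travel":[0,0,5],"yaw":0},{"gripper":70,"travel":[0,0,0],"yaw":0}]'
python3 go.py 0.5988 -0.272 0.158 131
python3 - <<'E'
from h import *
s=eyes.get_image("scene")[:,:,::-1]
cv2.imwrite("pics/s6.png",cv2.resize(s[240:350,240:380],None,fx=4,fy=4,interpolation=cv2.INTER_CUBIC))
E
```

```text
clock: 13.45
tool_pos: [0.5988, -0.2714, 0.1581]
ee_rot: [-0.351, 0.937, 0.001, -0.0]
contact_force: [0.2, -0.5, 0.4]
grip_width: 0.82
grip_force: 0.0
t 13.45 pos [ 0.5988 -0.2714  0.1581] y-axis deg 131.05 yaw todo 0.05 tilt 0.09
travel now-axes [ 0.4 -0.5  0.1] F [ 0.2 -0.5  0.4] grip 70.0 0.0 q [-0.54  0.64  1.22  0.    1.27 -2.83]
```

View pics/s6.png

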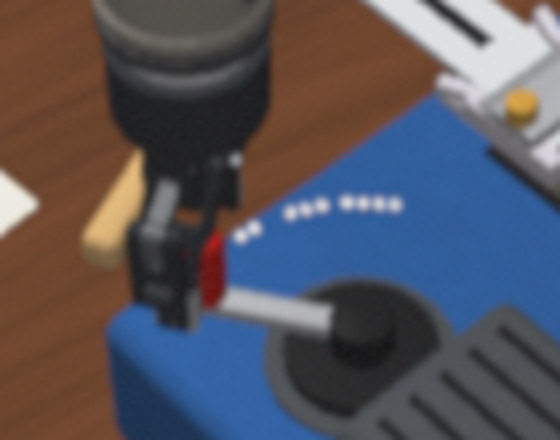

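The knob stands between the fingers. Closing.

```bash
python3 -m pendant '[{"gripper":40,"travel":[0,0,0],"yaw":0},{"gripper":15,"travel":[0,0,0],"yaw":0},{"gripper":10,"travel":[0,0,0],"yaw":0},{"gripper":10,"travel":[0,0,0],"yaw":0},{"gripper":10,"travel":[0,0,0],"yaw":0},{"gripper":10,"travel":[0,0,0],"yaw":0},{"gripper":10,"travel":[0,0,0],"yaw":0}]' 60
python3 go.py 0.660 -0.2195 0.158 131
```

```text
clock: 14.08
tool_pos: [0.6, -0.273, 0.1598]
ee_rot: [-0.35, 0.937, -0.001, 0.001]
contact_force: [3.7, -2.6, 5.1]
grip_width: 0.234
grip_force: 59.2
t 14.08 pos [ 0.6    -0.273   0.1598] y-axis deg 131.03 yaw todo 0.03 tilt 0.19
travel now-axes [-80.3   1.    1.9] F [ 3.7 -2.6  5.1] grip 20.0 59.2 q [-0.54  0.64  1.22 -0.    1.27 -2.83]
```

The pivot is 80.3 mm along −x tool, as it should be. Arc in 5° steps of (−0.3, 7, 0) with yaw +5: half first, then check.

```bash
python3 -m pendant '[{"gripper":10,"travel":[-0.3,7,0],"yaw":5},{"gripper":10,"travel":[-0.3,7,0],"yaw":5},{"gripper":10,"travel":[-0.3,7,0],"yaw":5},{"gripper":10,"travel":[-0.3,7,0],"yaw":5},{"gripper":10,"travel":[-0.3,7,0],"yaw":5},{"gripper":10,"travel":[-0.3,7,0],"yaw":5},{"gripper":10,"travel":[0,0,0],"yaw":0},{"gripper":10,"travel":[0,0,0],"yaw":0}]'
cat > lev.py <<'E'
from h import *
p=arm.get_obs()["tool_pos"]; v=p[:2]-[.660,-.2195]; v0=np.array([.6,-.273])-[.660,-.2195]
print("r",np.hypot(*v).round(4),"lever since grasp",round(float(np.arctan2(*v0[::-1])-np.arctan2(*v[::-1]))%6.2832,3))
E
python3 lev.py; python3 go.py 0.660 -0.2195 0.158 70.8
```

```text
clock: 14.75
tool_pos: [0.5812, -0.235, 0.1598]
ee_rot: [-0.097, 0.995, -0.001, 0.001]
contact_force: [-0.1, -2.8, 6.2]
grip_width: 0.236
grip_force: 59.3
r 0.0803 lever since grasp 0.534
t 14.75 pos [ 0.5812 -0.235   0.1598] y-axis deg 101.09 yaw todo 30.29 tilt 0.11
travel now-axes [-80.3   0.1   1.9] F [-0.1 -2.8  6.2] grip 20.1 59.3 q [-0.51  0.59  1.33 -0.    1.23 -2.27]
```

```bash
python3 -m pendant '[{"gripper":10,"travel":[-0.3,7,0],"yaw":5},{"gripper":10,"travel":[-0.3,7,0],"yaw":5},{"gripper":10,"travel":[-0.3,7,0],"yaw":5},{"gripper":10,"travel":[-0.3,7,0],"yaw":5},{"gripper":10,"travel":[-0.3,7,0],"yaw":5},{"gripper":10,"travel":[-0.3,7,0],"yaw":5},{"gripper":10,"travel":[0,0,0],"yaw":0},{"gripper":10,"travel":[0,0,0],"yaw":0},{"gripper":10,"travel":[0,0,0],"yaw":0},{"gripper":10,"travel":[0,0,0],"yaw":0}]'
python3 lev.py; python3 go.py 0.660 -0.2195 0.158 70.8
python3 - <<'E'
from h import *
s=eyes.get_image("scene")[:,:,::-1]; t=eyes.get_image("top")[:,:,::-1]
o=np.hstack([cv2.resize(s[200:350,270:420],(400,400),interpolation=cv2.INTER_CUBIC),cv2.resize(t[105:255,275:425],(400,400),interpolation=cv2.INTER_CUBIC)])
cv2.imwrite("pics/both7.png",o)
E
```

```text
clock: 15.58
tool_pos: [0.5836, -0.1928, 0.1598]
ee_rot: [0.164, 0.987, 0.0, -0.0]
contact_force: [-2.2, 1.1, 9.4]
grip_width: 0.233
grip_force: 59.6
r 0.081 lever since grasp 1.064
t 15.58 pos [ 0.5836 -0.1928  0.1598] y-axis deg 71.15 yaw todo 0.35 tilt 0.03
travel now-axes [-81.   -0.6   1.7] F [-2.2  1.1  9.4] grip 19.9 59.6 q [-0.44  0.56  1.37  0.    1.21 -1.69]
```

View pics/both7.png

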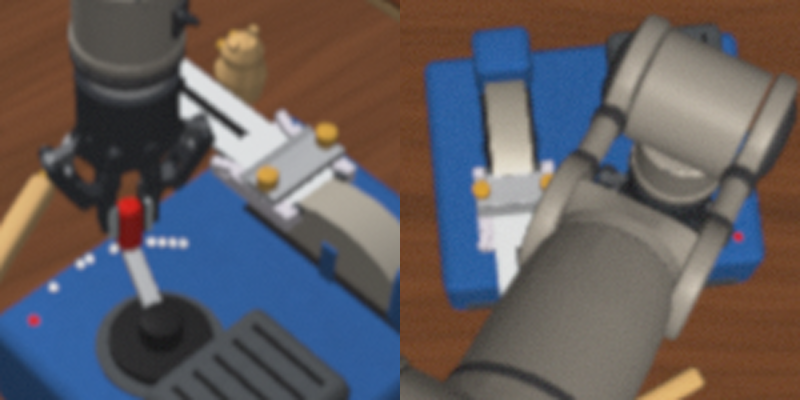

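The lever's arm points at the three-dot mark (four dots stay visible at its right), the fingers grip the knob at 60 N, and the iron is still under the bridge. The lever is at about 1.06 rad by kinematics. I'll hold briefly and hand in.

```bash
python3 -m pendant '[{"gripper":10,"travel":[0,0,0],"yaw":0},{"gripper":10,"travel":[0,0,0],"yaw":0},{"gripper":10,"travel":[0,0,0],"yaw":0},{"gripper":10,"travel":[0,0,0],"yaw":0}]'; python3 lev.py
python3 -c "
from workcell import arm; print(arm.close_job())"
```

```text
clock: 16.02
tool_pos: [0.5836, -0.1928, 0.1598]
ee_rot: [0.164, 0.986, 0.0, -0.0]
contact_force: [-2.4, 1.0, 9.2]
grip_width: 0.232
grip_force: 59.6
r 0.081 lever since grasp 1.064
the job is handed in; nothing more can be done
None
```

The job is handed in at 16 s of the 51 s allowed: the iron is home against the stops and let go, and the gripper is holding the speed lever in its third notch at about 1.06 rad (no verdict was returned).

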